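# Line up casting rings by size on the firing pads

### The arm

A 7-joint arm with a two-finger parallel gripper is mounted at the origin on the work surface. World frame = base frame: x ahead of the robot, y to its left, z up, the work surface at z = 0. Lengths are in m, angles in rad, forces in N, time in s.
With the tool pointing down it reaches from about 0.4 to 0.85 m from the base axis. Payload 10.4 kg.
Tool frame: the origin (TCP) lies on the centre line of the jaws, within the pads' length; the fingertips stand 22 mm ahead of it and the grasp point (between the pads) lies 3 mm ahead of it; z points along the fingers, y is the line along which they close (so a half turn about z gives the same grasp; the last joint's range is limited). The gripper opens to 87 mm and grips with 3 to 60 N. Pads are 19 mm wide; open, the fingers measure 117 mm over their backs; the gripper's body (75 mm by 190 mm) begins 51 mm behind the grasp point.
Start: joints at [-1.2, 0.332, -0.065, 1.46, 0.022, 1.35, -0.088], TCP at [0.24, 0.577, 0.245] pointing down, gripper open.
Joint ranges: [-2.6, 2.6], [-0.5, 2.12], [-1.47, 1.34], [0.16, 2.42], [-1.27, 4.41], [0.06, 2.06], [-2.6, 2.6]. Speed limits (rad/s): [2.22, 2.22, 2.79, 2.79, 3.14, 3.14, 3.14].

### API

Orientations are given as a unit quaternion [x, y, z, w].
In Python, from bench import r, optics, monitor gives the robot as it stands (r), with the cameras (optics) and the readings (monitor).
- The arm moves only by the tool step_hand, called after "Call:" as name(argument=value, ...), one argument or row to a line, values as JSON. Schema: {"type":"object","properties":{"steps":{"type":"array","items":{"type":"object","properties":{"dx":{"type":"number"},"dy":{"type":"number"},"dz":{"type":"number"},"yaw":{"type":"number"},"aperture":{"type":"number"}},"additionalProperties":false,"required":["aperture"]},"minItems":1,"maxItems":12},"grip_force":{"type":"number"},"only":{"type":"string"},"quiet":{"type":"boolean"},"lines":{"type":"string"}},"required":["steps"],"additionalProperties":false}. steps is a list of rows, 1 to 12 of them, each an object with the fields dx, dy, dz (the shift in m), yaw (a turn about the tool's z in rad), aperture (the finger opening in m); a field left out counts as zero (the opening has to be given); each row is the pose to reach, as a shift and turn from the pose commanded when the call began, along the tool's axes at that moment; what a row does not reach only later rows make up. A row lasts 1/10 s, in which the tool goes at most 0.05 m and 0.15 rad, less where a joint would pass 70% of its speed; a pose out of reach is approached as far as the arm can. The fingers move at their own pace and stop on an object; grip_force is the grip in N (left out, the last holds). Time passes only in rows, so rows that do not move let the fingers close. The tool returns the time, the measured TCP pose, the force, the opening and the grip force at its end. only (a regular expression) keeps the lines of the reply that match it, lines (a string "A,B") keeps lines A to B, and quiet returns only ok. Input that does not fit is refused with a message, and nothing moves.
- monitor.read_state(): the state, without advancing time (a new reading comes with each control period).
- optics.camera(name): name is "scene" or "side" or "wrist"; returns a dict with "img" (420x560x3 uint8, red, green, blue), "fx", "fy", "cx", "cy" (pixels), "pose" (4x4, takes a point from camera to world coordinates). Camera axes: x right, y down, z forward; pixel columns grow to the right and rows downward; lengths in m; the calibration is good to about 2 mm. The wrist camera is an equidistant fisheye: a pixel r from the principal point sees the ray r / f radians off the axis. A picture is of the moment at which its call begins. There is no depth.
- r.close_job(): hands the job in; it is judged then, once.
The state is a dict: "time": time; "joint_positions": joint angles; "joint_vel": joint speeds; "joint_torque": joint torques, N m; "ee_pos": TCP position; "eef_rot": TCP orientation; "ft_force": force on the tool from outside, world axes, zero at the start; "torque": the same for the moment, N m; "width": finger opening in m; "grip_force": force on a finger pad.
Only numpy, scipy, OpenCV 4.12 (cv2) and the standard library are available. Lean on these libraries where they do the work, as an engineer would, in place of code of your own. Each camera call takes 0.05 s, during which the arm holds its last target. There are 200 camera calls.

### The job

Line up the four steel casting rings by size on the row of four white ceramic pads, one ring to a pad: the largest on the pad next to the grey mixing cup, then each smaller one in turn, so that the smallest is farthest from the cup. Stand each ring upright and centred on its pad, and do not shift or tip the plaster tooth cast that stands among them.

Things in the scene. Friction and masses are not known exactly. Their poses are not given: they have to be found in the camera images.
- ring60: the largest of four plain stainless-steel casting rings: an upright round tube open at both ends, outside diameter 60 mm, height 66 mm, wall 3 mm, about 170 g (may be 30 % more or less). Loose, standing on the bench. Origin at the centre of its underside, z up along its axis.
- ring50: the second largest of four plain stainless-steel casting rings: an upright round tube open at both ends, outside diameter 50 mm, height 56 mm, wall 3 mm, about 120 g (may be 30 % more or less). Loose, standing on the bench. Origin at the centre of its underside, z up along its axis.
- ring40: the third largest of four plain stainless-steel casting rings: an upright round tube open at both ends, outside diameter 40 mm, height 46 mm, wall 3 mm, about 80 g (may be 30 % more or less). Loose, standing on the bench. Origin at the centre of its underside, z up along its axis.
- ring30: the smallest of four plain stainless-steel casting rings: an upright round tube open at both ends, outside diameter 30 mm, height 36 mm, wall 3 mm, about 50 g (may be 30 % more or less). Loose, standing on the bench. Origin at the centre of its underside, z up along its axis.
- pad_a: one of four identical white ceramic pads: fixed round disc, diameter 76 mm, 4 mm thick, dark dot at its centre, on a fixed flat grey strip (570 x 90 x 6 mm). The pads form one straight row along it, 90 mm apart; the letter says nothing of its place in the row. Origin at the centre of its underside, 6 mm above the bench; pad top 10 mm above the bench.
- pad_b: one of four identical white ceramic pads: fixed round disc, diameter 76 mm, 4 mm thick, dark dot at its centre, on a fixed flat grey strip (570 x 90 x 6 mm). The pads form one straight row along it, 90 mm apart; the letter says nothing of its place in the row. Origin at the centre of its underside, 6 mm above the bench; pad top 10 mm above the bench.
- pad_c: one of four identical white ceramic pads: fixed round disc, diameter 76 mm, 4 mm thick, dark dot at its centre, on a fixed flat grey strip (570 x 90 x 6 mm). The pads form one straight row along it, 90 mm apart; the letter says nothing of its place in the row. Origin at the centre of its underside, 6 mm above the bench; pad top 10 mm above the bench.
- pad_d: one of four identical white ceramic pads: fixed round disc, diameter 76 mm, 4 mm thick, dark dot at its centre, on a fixed flat grey strip (570 x 90 x 6 mm). The pads form one straight row along it, 90 mm apart; the letter says nothing of its place in the row. Origin at the centre of its underside, 6 mm above the bench; pad top 10 mm above the bench.
- mixing_cup: grey plastic mixing cup, open on top, 72 mm across the rim, 70 mm high, fixed on either end of the strip, in line with the pads, its centre 100 mm from the nearest pad's centre (a fixed black timer, 60 x 60 x 30 mm, stands on the other end). Origin at the centre of its underside, 6 mm above the bench.
- cast: pale yellow plaster cast of a row of teeth, 48 x 52 x 29 mm, 120 g, loose, standing on the bench among the rings. To be left alone. Origin at the centre of its underside. (A small amber jar with a white cap, 50 mm in diameter and 45 mm high, also stands among the rings, at least 85 mm between the centres of neighbours.)

How it is judged:
At the end, for the whole second after the job is handed in: Counted from the mixing cup, the 60, 50, 40 and 30 mm rings stand on the first, second, third and fourth pad, each upright (within 0.1 rad), its centre within 12 mm of the pad's centre, resting on the pad (underside less than 16 mm above the bench), still (under 0.02 m/s) ((horizontal distance between ring60 and pad_a below 0.012 m or horizontal distance between ring60 and pad_b below 0.012 m or horizontal distance between ring60 and pad_c below 0.012 m or horizontal distance between ring60 and pad_d below 0.012 m) and horizontal distance between ring60 and mixing_cup between 0.06 and 0.14 m and angle between each of ring60, ring50, ring40, ring30's own z axis and vertical below 0.1 rad and height (world z) of each of ring60, ring50, ring40, ring30 below 0.016 m and linear speed of each of ring60, ring50, ring40, ring30 below 0.02 m/s and (horizontal distance between ring50 and pad_a below 0.012 m or horizontal distance between ring50 and pad_b below 0.012 m or horizontal distance between ring50 and pad_c below 0.012 m or horizontal distance between ring50 and pad_d below 0.012 m) and horizontal distance between ring50 and mixing_cup between 0.15 and 0.23 m and (horizontal distance between ring40 and pad_a below 0.012 m or horizontal distance between ring40 and pad_b below 0.012 m or horizontal distance between ring40 and pad_c below 0.012 m or horizontal distance between ring40 and pad_d below 0.012 m) and horizontal distance between ring40 and mixing_cup between 0.24 and 0.32 m and (horizontal distance between ring30 and pad_a below 0.012 m or horizontal distance between ring30 and pad_b below 0.012 m or horizontal distance between ring30 and pad_c below 0.012 m or horizontal distance between ring30 and pad_d below 0.012 m) and horizontal distance between ring30 and mixing_cup between 0.33 and 0.41 m); the robot touches nothing.
It fails at once if the plaster cast is moved by more than 15 mm or tipped by more than 0.3 rad (distance of cast from where it was at the start of the episode above 0.015 m or angle between cast's own z axis and vertical above 0.3 rad).
It also fails if it takes over 96 s, if anything falls off the work surface, if the arm or the gripper's body presses on something with over 40 N, if the wrist force passes 120 N, or if a joint passes its speed limit or range.

## Working session

There is one attempt and no reset: what is moved stays moved. The work goes in short steps, Python scripts to look and compute and a tool call to move; the robot and the scene stay as the last step left them, time stands still between calls to the robot, and variables do not carry over. Pictures are saved under pics/ and viewed, at most 14 in all, crops included, and the job is handed in when it is done.

```bash
ls; mkdir -p pics; python3 - <<'E'
from bench import r, optics, monitor
import cv2,numpy as np
s=monitor.read_state();print(s['time'],s['ee_pos'],s['eef_rot'],s['width'])
for n in ("scene","side","wrist"):
    c=optics.camera(n);cv2.imwrite(f"pics/{n}0.png",c["img"][:,:,::-1]);print(n,c["fx"],c["fy"],c["cx"],c["cy"],np.round(c["pose"],3).tolist())
E
```

```text
bench.py
pics
0.0 [0.23967551 0.5768254  0.24375672] [ 1.95623024e-01  9.80678912e-01 -7.02131198e-04 -1.07886701e-04] 0.0869530748629533
scene 529.2018688599402 529.2018688599402 287.1690139011739 218.9278353373977 [[-0.788, 0.515, -0.338, 0.884], [0.616, 0.657, -0.436, 0.437], [-0.002, -0.551, -0.834, 0.874], [0.0, 0.0, 0.0, 1.0]]
side 412.1936554011774 412.1936554011774 277.4401408977009 211.73923113666214 [[0.992, -0.096, 0.082, 0.497], [-0.126, -0.719, 0.683, -0.517], [-0.006, -0.688, -0.725, 0.588], [0.0, 0.0, 0.0, 1.0]]
wrist 325.19226210127806 325.19226210127806 282.6373099032287 205.47055472864 [[0.383, 0.883, 0.272, 0.165], [0.924, -0.365, -0.114, 0.608], [-0.002, 0.295, -0.956, 0.385], [0.0, 0.0, 0.0, 1.0]]
```

View pics/scene0.png

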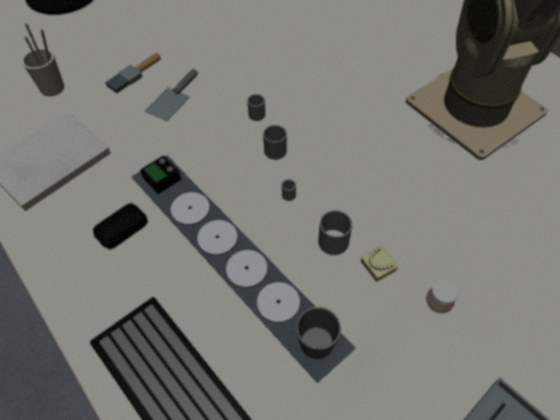

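View pics/side0.png

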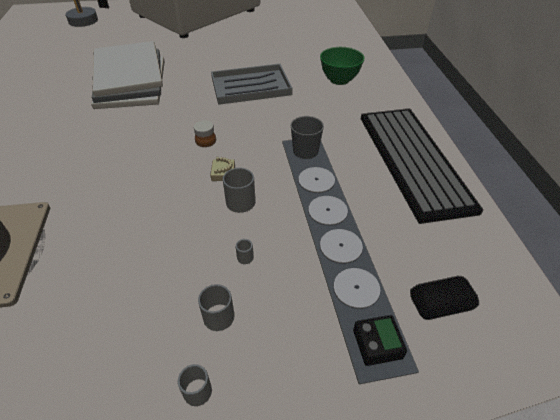

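The scene view shows ring60 at (335,232), ring50 at (275,141), ring40 at (257,107), ring30 at (288,190), the cup at (318,333), the pads at (278,301), (246,268), (217,237) and (190,207) counted from the cup, and the cast at (379,263). In the side view ring60 is at (239,190), ring30 at (245,251), ring50 at (217,307), ring40 at (195,384), the first pad at (317,180) and the cast at (222,170).

```bash
cat > m.py <<'E'
import cv2,numpy as np
from bench import r, optics, monitor
def rays(c,uv):
    uv=np.asarray(uv,float).reshape(-1,2)
    d=np.c_[(uv[:,0]-c["cx"])/c["fx"],(uv[:,1]-c["cy"])/c["fy"],np.ones(len(uv))]
    return d@c["pose"][:3,:3].T
def tri(cs,ds):
    A=np.zeros((3,3));b=np.zeros(3)
    for c,d in zip(cs,ds):
        d=d/np.linalg.norm(d);P=np.eye(3)-np.outer(d,d);A+=P;b+=P@c["pose"][:3,3]
    p=np.linalg.solve(A,b)
    return p,[np.linalg.norm(np.cross(d/np.linalg.norm(d),p-c["pose"][:3,3])) for c,d in zip(cs,ds)]
def blob(mask,uv):
    n,l,st,ce=cv2.connectedComponentsWithStats(mask.astype(np.uint8))
    ids=[i for i in range(1,n) if st[i,4]>40]
    i=min(ids,key=lambda i:np.hypot(*(ce[i]-uv)))
    cs,_=cv2.findContours((l==i).astype(np.uint8),cv2.RETR_EXTERNAL,cv2.CHAIN_APPROX_NONE)
    return max(cs,key=len)[:,0,:],ce[i],st[i]
def axis(cs,uvs,thr):
    """upright tube: middle azimuth of silhouette in two views -> axis; returns xy, radii, top z, bottom z"""
    mid=[];ex=[]
    for c,uv in zip(cs,uvs):
        g=cv2.cvtColor(c["img"],cv2.COLOR_RGB2GRAY)
        k,_,_=blob(g<thr,uv)
        k=cv2.convexHull(k)[:,0,:]
        d=rays(c,k);f=d.mean(0);a0=np.arctan2(f[1],f[0])
        az=(np.arctan2(d[:,1],d[:,0])-a0+np.pi)%(2*np.pi)-np.pi
        sl=d[:,2]/np.hypot(d[:,0],d[:,1])
        mid.append(a0+(az.min()+az.max())/2);ex.append(((az.max()-az.min())/2,sl.max(),sl.min()))
    o=[c["pose"][:3,3] for c in cs]
    M=np.array([[-np.sin(a),np.cos(a)] for a in mid])
    xy=np.linalg.solve(M,[m@p[:2] for m,p in zip(M,o)])
    out=[]
    for p,(h,t,b) in zip(o,ex):
        D=np.hypot(*(xy-p[:2]));R=D*np.sin(h);out.append((R,p[2]+t*(D+R),p[2]+b*(D-R)))
    return xy,np.array(out)
E
python3 - <<'E'
from m import *
cs=[optics.camera(n) for n in ("scene","side")]
R={'60':((335,232),(239,190)),'50':((275,141),(217,307)),'40':((257,107),(195,384)),'30':((288,190),(245,251)),'cup':((318,333),(307,138))}
for i,c in enumerate(cs):
    g=cv2.cvtColor(c["img"],cv2.COLOR_RGB2GRAY);print(np.median(g),[g[v[i][1],v[i][0]-40:v[i][0]+40:3].tolist() for v in list(R.values())[1:2]])
for thr in (95,120):
  for k,v in R.items():
    xy,o=axis(cs,v,thr);print(thr,k,xy.round(4),(o*1000).round(1).tolist())
P=[((278,301),(317,180)),((246,268),(328,210)),((217,237),(342,246)),((190,207),(357,287))]
for v in P:
    d=[];z=[]
    for c,uv in zip(cs,v):
        g=cv2.cvtColor(c["img"],cv2.COLOR_RGB2GRAY)
        k,ce,st=blob(g>165 if 0 else (g>(int(g[uv[1]-6,uv[0]-10])-18)),uv)
        e=cv2.fitEllipse(k);d.append(rays(c,e[0])[0]);z.append((np.round(e[0],1).tolist(),st[2:].tolist()))
    print(tri(cs,d),z)
# cast
for c in cs:
    h=cv2.cvtColor(c["img"],cv2.COLOR_RGB2HSV);m=(h[...,1]>75)&(abs(h[...,0].astype(int)-26)<7)&(h[...,2]>90)
    k,ce,st=blob(m,(379,263) if c is cs[0] else (222,170));d=rays(c,[ce])[0];p=c["pose"][:3,3];print('cast',ce,st,p+d*(0.015-p[2])/d[2])
E
```

```text
139.0 [[143, 139, 139, 137, 140, 139, 138, 138, 139, 119, 39, 49, 60, 61, 61, 52, 35, 78, 140, 138, 137, 137, 139, 140, 144, 141, 136]]
136.0 [[137, 137, 136, 135, 138, 139, 138, 136, 97, 47, 52, 79, 131, 142, 137, 139, 99, 48, 45, 140, 137, 140, 138, 136, 133, 140, 136]]
95 60 [0.4827 0.0664] [[30.5, 40.8, -20.8], [39.9, 76.7, 18.8]]
95 50 [ 0.4417 -0.1769] [[24.5, 52.5, -0.4], [24.9, 48.9, -1.6]]
95 40 [ 0.4088 -0.2891] [[19.4, 42.3, -0.2], [19.9, 36.7, -4.8]]
95 30 [ 0.492  -0.0645] [[13.3, 32.4, 0.8], [14.9, 27.9, -1.7]]
95 cup [0.5336 0.2133] [[27.5, 112.7, 151.8], [50.6, 162.4, 200.1]]
120 60 [0.4827 0.0661] [[32.1, 41.2, -22.2], [40.5, 83.8, 19.4]]
120 50 [ 0.4419 -0.1765] [[26.5, 53.7, -0.8], [25.3, 50.5, -2.4]]
120 40 [ 0.409 -0.289] [[21.1, 41.5, -1.3], [20.4, 39.6, -3.6]]
120 30 [ 0.4923 -0.0655] [[16.2, 31.2, 0.3], [15.5, 31.1, -1.2]]
120 cup [0.5384 0.2164] [[28.5, 162.5, 162.5], [77.6, 177.6, 184.7]]
(array([0.65507466, 0.11262037, 0.00767065]), [np.float64(0.00034659967211587815), np.float64(0.0003465996721158526)]) [([277.9, 301.5], [41, 38, 1213]), ([316.2, 178.9], [36, 24, 655])]
(array([0.66025511, 0.02252043, 0.00743666]), [np.float64(0.00042425686369802307), np.float64(0.00042425686369791475)]) [([246.1, 267.8], [39, 35, 1068]), ([327.7, 209.5], [39, 28, 826])]
(array([ 0.66520339, -0.06767072,  0.0072333 ]), [np.float64(0.0006146224533369416), np.float64(0.0006146224533368734)]) [([216.8, 236.5], [38, 32, 940]), ([341.0, 245.1], [42, 33, 1048])]
(array([ 0.67023116, -0.15792235,  0.00688215]), [np.float64(0.0007095178537277126), np.float64(0.0007095178537276721)]) [([189.6, 207.6], [36, 30, 846]), ([356.6, 287.2], [46, 39, 1376])]Traceback (most recent call last):
  File "<stdin>", line 20, in <module>
  File "m.py", line 16, in blob
    i=min(ids,key=lambda i:np.hypot(*(ce[i]-uv)))
ValueError: min() iterable argument is empty
```

```bash
python3 - <<'E'
from m import *
cs=[optics.camera(n) for n in ("scene","side")]
ims=[]
for c,uv in zip(cs,((345,240),(232,180))):
    x,y=uv;ims.append(cv2.resize(c["img"][y-45:y+45,x-60:x+60,::-1],None,fx=6,fy=6,interpolation=cv2.INTER_NEAREST)[:, :400+320])
    h=cv2.cvtColor(c["img"],cv2.COLOR_RGB2HSV);p=(379,263) if c is cs[0] else (222,170);print(h[p[1]-10:p[1]+11:4,p[0]-10:p[0]+11:4].tolist())
cv2.imwrite("pics/z.png",cv2.resize(np.vstack(ims),(400,600)))
for thr in (90,):
  for c,uv in zip(cs,((335,232),(239,190))):
    g=cv2.cvtColor(c["img"],cv2.COLOR_RGB2GRAY);k,ce,st=blob(g<thr,uv);print(ce,st)
E
```

```text
[[[30, 46, 133], [26, 63, 126], [32, 58, 128], [33, 58, 144], [33, 59, 142], [20, 17, 139]], [[31, 62, 123], [30, 63, 117], [33, 57, 144], [31, 59, 143], [33, 56, 145], [32, 54, 137]], [[28, 64, 107], [32, 60, 135], [33, 59, 142], [34, 59, 146], [32, 59, 142], [34, 57, 143]], [[26, 67, 118], [24, 61, 122], [31, 56, 133], [32, 62, 135], [31, 59, 135], [27, 59, 125]], [[20, 85, 69], [29, 51, 121], [27, 62, 94], [24, 69, 93], [30, 57, 108], [28, 66, 119]], [[23, 21, 107], [22, 82, 93], [34, 48, 143], [33, 53, 145], [23, 72, 113], [16, 54, 71]]]
[[[20, 29, 133], [25, 69, 92], [20, 72, 78], [17, 75, 71], [26, 61, 141], [32, 62, 145]], [[24, 53, 131], [32, 57, 143], [29, 57, 143], [32, 61, 141], [27, 62, 124], [29, 58, 96]], [[30, 63, 137], [34, 60, 145], [29, 59, 135], [23, 63, 113], [23, 75, 98], [30, 39, 131]], [[31, 58, 146], [24, 67, 72], [21, 69, 78], [24, 55, 98], [30, 4, 64], [48, 24, 53]], [[22, 61, 80], [20, 66, 81], [23, 64, 84], [150, 7, 72], [150, 5, 48], [20, 27, 57]], [[20, 67, 76], [17, 65, 74], [20, 57, 80], [95, 22, 71], [36, 21, 60], [18, 21, 61]]]
[334.26851026 232.51828724] [ 318  211   34   44 1121]
[237.54785992 188.71050584] [ 211  162   45   51 1285]
```

View pics/z.png

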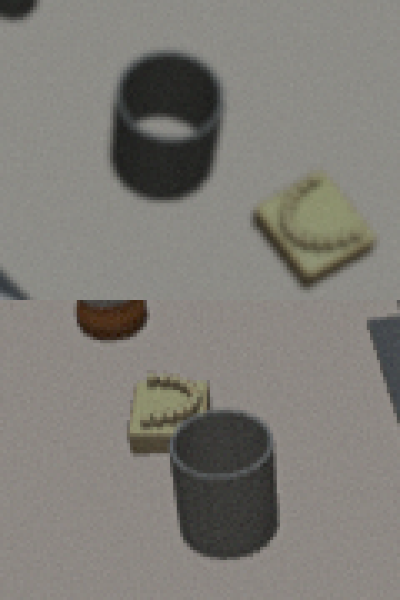

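The zoom shows that in the side view the dark edge of the cast touches the upper left of ring60's outline. A saturation limit will separate them.

```bash
python3 - <<'E'
s=open('m.py').read()
s=s.replace("k,_,_=blob(g<thr,uv)","h=cv2.cvtColor(cv2.GaussianBlur(c['img'],(3,3),0),cv2.COLOR_RGB2HSV)\n        m=((g<thr)&(h[...,1]<(45 if np.hypot(uv[0]-239,uv[1]-190)<9 else 256))).astype(np.uint8)\n        k,_,_=blob(cv2.morphologyEx(m,cv2.MORPH_OPEN,np.ones((5,5))),uv)")
open('m.py','w').write(s)
E
python3 - <<'E'
from m import *
cs=[optics.camera(n) for n in ("scene","side")]
R={'60':((335,232),(239,190)),'50':((275,141),(217,307)),'40':((257,107),(195,384)),'30':((288,190),(245,251))}
for k,v in R.items():
    xy,o=axis(cs,v,105);print(k,xy.round(4),(o*1000).round(1).tolist())
for c in cs:
    h=cv2.cvtColor(c["img"],cv2.COLOR_RGB2HSV);m=(h[...,1]>40)&(abs(h[...,0].astype(int)-28)<10)&(h[...,2]>60)
    k,ce,st=blob(m,(379,263) if c is cs[0] else (222,170));p=c["pose"][:3,3];d=rays(c,cv2.boxPoints(cv2.minAreaRect(k)));print('cast',ce,st,(p+d*((0.02-p[2])/d[:,2:])).round(3).tolist())
    m=(h[...,1]>120)&(h[...,0]<20)&(h[...,2]>40);k,ce,st=blob(m,(442,302) if c is cs[0] else (205,139));d=rays(c,[ce])[0];print('jar',ce,p+d*(0.02-p[2])/d[2])
from scipy.spatial.transform import Rotation as T
s=monitor.read_state();print(T.from_quat(s['eef_rot']).as_matrix().round(3).tolist())
E
```

```text
60 [0.4932 0.0763] [[30.2, 62.5, 3.2], [30.2, 61.6, -1.8]]
50 [ 0.442  -0.1766] [[24.6, 52.8, 0.1], [25.2, 50.1, -2.2]]
40 [ 0.4088 -0.2888] [[20.0, 42.4, 0.5], [20.2, 36.7, -4.7]]
30 [ 0.4922 -0.0657] [[14.2, 30.1, 0.8], [15.1, 29.4, 0.3]]
cast [378.96458924 263.02124646] [361 247  37  34 706] [[0.488, 0.142, 0.02], [0.434, 0.141, 0.02], [0.444, 0.199, 0.02], [0.495, 0.199, 0.02]]
jar [149.33898305  62.42372881] [ 0.52166295 -0.56962946  0.02      ]
cast [220.72554348 167.4076087 ] [210 157  25  24 368] [[0.434, 0.127, 0.02], [0.443, 0.204, 0.02], [0.491, 0.185, 0.02], [0.479, 0.11, 0.02]]
jar [205.16564417 140.21472393] [0.42656562 0.26162451 0.02      ]
[[-0.923, 0.384, -0.0], [0.384, 0.923, -0.0], [-0.0, -0.0, -1.0]]
```

Call:
step_hand(
  steps=[
    {"dx": -0.1, "dy": -0.09, "yaw": 0.3, "aperture": 0.087},
    {"dx": -0.2, "dy": -0.18, "yaw": 0.6, "aperture": 0.087},
    {"dx": -0.3, "dy": -0.27, "yaw": 0.9, "aperture": 0.087},
    {"dx": -0.426, "dy": -0.365, "yaw": 1.176, "aperture": 0.087},
    {"dx": -0.426, "dy": -0.365, "yaw": 1.176, "aperture": 0.087},
    {"dx": -0.426, "dy": -0.365, "yaw": 1.176, "aperture": 0.087},
    {"dx": -0.426, "dy": -0.365, "yaw": 1.176, "aperture": 0.087},
    {"dx": -0.426, "dy": -0.365, "yaw": 1.176, "aperture": 0.087},
    {"dx": -0.426, "dy": -0.365, "yaw": 1.176, "aperture": 0.087},
    {"dx": -0.426, "dy": -0.365, "yaw": 1.176, "aperture": 0.087},
    {"dx": -0.426, "dy": -0.365, "yaw": 1.176, "aperture": 0.087},
    {"dx": -0.426, "dy": -0.365, "yaw": 1.176, "aperture": 0.087},
  ],
  grip_force=25,
)

```text
time: 1.65
ee_pos: [0.4949, 0.0708, 0.245]
eef_rot: [0.709, 0.705, 0.0, 0.001]
ft_force: [-0.6, -0.5, -0.3]
width: 0.0867
grip_force: 0.0
```

Call:
step_hand(
  steps=[
    {"dz": 0.05, "aperture": 0.087},
    {"dz": 0.1, "aperture": 0.087},
    {"dz": 0.13, "aperture": 0.087},
    {"dz": 0.13, "aperture": 0.087},
    {"dz": 0.13, "aperture": 0.087},
  ],
)

```text
time: 2.15
ee_pos: [0.4934, 0.077, 0.1154]
eef_rot: [0.707, 0.708, 0.0, 0.0]
ft_force: [-0.0, -0.3, 0.3]
width: 0.0871
grip_force: 0.0
```

```bash
python3 - <<'E'
from bench import r, optics, monitor
import cv2
c=optics.camera("wrist");cv2.imwrite("pics/w1.png",c["img"][:,:,::-1])
E
```

```text
(no output)
```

View pics/w1.png

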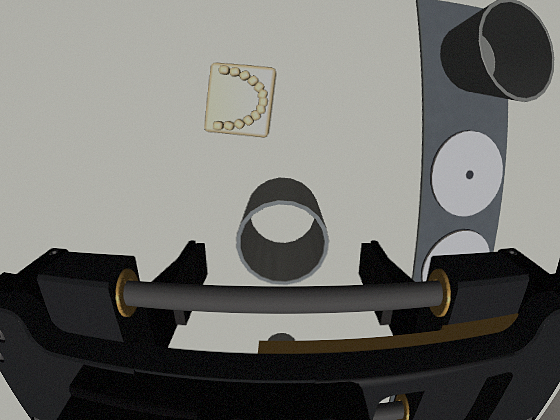

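The wrist view shows ring60 at (283,240), centred between the fingertips at columns 200 and 365. The cast at (240,100) is clear of the fingers. Next I descend and grip.

Call:
step_hand(
  steps=[
    {"dz": 0.04, "aperture": 0.087},
    {"dz": 0.07, "aperture": 0.087},
    {"dz": 0.07, "aperture": 0.087},
    {"dz": 0.07, "aperture": 0.05},
    {"dz": 0.07, "aperture": 0.05},
    {"dz": 0.07, "aperture": 0.05},
    {"dz": 0.07, "aperture": 0.05},
    {"dz": 0.07, "aperture": 0.05},
    {"dz": 0.07, "aperture": 0.05},
  ],
  grip_force=25,
)

```text
time: 3.1
ee_pos: [0.4937, 0.0769, 0.0455]
eef_rot: [0.707, 0.707, 0.001, 0.0]
ft_force: [-2.8, 0.7, 8.2]
width: 0.0603
grip_force: 25.0
```

Call:
step_hand(
  steps=[
    {"dz": -0.04, "aperture": 0.05},
    {"dz": -0.05, "aperture": 0.05},
    {"dx": 0.018, "dy": 0.08, "dz": -0.05, "aperture": 0.05},
    {"dx": 0.036, "dy": 0.161, "dz": -0.05, "aperture": 0.05},
    {"dx": 0.036, "dy": 0.161, "dz": -0.05, "aperture": 0.05},
    {"dx": 0.036, "dy": 0.161, "dz": -0.05, "aperture": 0.05},
    {"dx": 0.036, "dy": 0.161, "dz": -0.05, "aperture": 0.05},
    {"dx": 0.036, "dy": 0.161, "dz": -0.05, "aperture": 0.05},
    {"dx": 0.036, "dy": 0.161, "dz": -0.05, "aperture": 0.05},
  ],
)

```text
time: 4.0
ee_pos: [0.6531, 0.1125, 0.0946]
eef_rot: [0.707, 0.707, -0.0, -0.0]
ft_force: [-0.2, -0.8, -0.9]
width: 0.0601
grip_force: 25.0
```

Call:
step_hand(
  steps=[
    {"dz": 0.02, "aperture": 0.05},
    {"dz": 0.032, "aperture": 0.05},
    {"dz": 0.036, "aperture": 0.05},
    {"dz": 0.039, "aperture": 0.05},
    {"dz": 0.039, "aperture": 0.05},
    {"dz": 0.039, "aperture": 0.05},
  ],
)

```text
time: 4.6
ee_pos: [0.6544, 0.1129, 0.0561]
eef_rot: [0.707, 0.707, 0.0, 0.0]
ft_force: [1.0, 0.4, -0.5]
width: 0.06
grip_force: 25.0
```

```bash
python3 - <<'E'
from bench import r, optics, monitor
import cv2,numpy as np
cs=[optics.camera(n)["img"] for n in ("scene","side")]
cv2.imwrite("pics/p1.png",np.hstack([cv2.resize(cs[0][220:370,210:390],None,fx=2.2,fy=2.2),cv2.resize(cs[1][90:240,220:400],None,fx=2.2,fy=2.2)])[:,:,::-1])
E
```

```text
(no output)
```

View pics/p1.png

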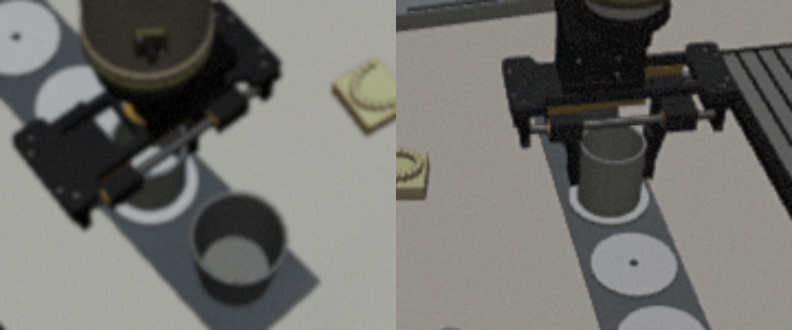

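The picture shows ring60 held over the middle of the first pad, beside the cup. Next I lower the last millimetre, release, rise and go to ring50.

Call:
step_hand(
  steps=[
    {"dz": 0.0015, "aperture": 0.05},
    {"dz": 0.0015, "aperture": 0.05},
    {"dz": 0.0015, "aperture": 0.087},
    {"dz": 0.0015, "aperture": 0.087},
    {"dz": 0.0015, "aperture": 0.087},
    {"dz": 0.0015, "aperture": 0.087},
    {"dz": 0.0015, "aperture": 0.087},
  ],
)

```text
time: 5.4
ee_pos: [0.6541, 0.1128, 0.0539]
eef_rot: [0.707, 0.707, -0.0, -0.0]
ft_force: [0.1, -0.4, -1.1]
width: 0.0854
grip_force: 0.0
```

Call:
step_hand(
  steps=[
    {"dz": -0.04, "aperture": 0.087},
    {"dz": -0.08, "aperture": 0.087},
    {"dx": -0.03, "dy": -0.02, "dz": -0.1, "aperture": 0.087},
    {"dx": -0.289, "dy": -0.213, "dz": -0.1, "aperture": 0.087},
    {"dx": -0.289, "dy": -0.213, "dz": -0.1, "aperture": 0.087},
    {"dx": -0.289, "dy": -0.213, "dz": -0.1, "aperture": 0.087},
    {"dx": -0.289, "dy": -0.213, "dz": -0.1, "aperture": 0.087},
    {"dx": -0.289, "dy": -0.213, "dz": -0.1, "aperture": 0.087},
    {"dx": -0.289, "dy": -0.213, "dz": -0.1, "aperture": 0.087},
    {"dx": -0.289, "dy": -0.213, "dz": -0.1, "aperture": 0.087},
    {"dx": -0.289, "dy": -0.213, "dz": -0.1, "aperture": 0.087},
    {"dx": -0.289, "dy": -0.213, "dz": -0.1, "aperture": 0.087},
  ],
)

```text
time: 6.6
ee_pos: [0.4417, -0.1762, 0.1542]
eef_rot: [0.707, 0.707, 0.001, 0.0]
ft_force: [0.0, 0.6, 0.9]
width: 0.087
grip_force: 0.0
```

Call:
step_hand(
  steps=[
    {"dz": 0.05, "aperture": 0.087},
    {"dz": 0.09, "aperture": 0.087},
    {"dz": 0.114, "aperture": 0.087},
    {"dz": 0.114, "aperture": 0.087},
    {"dz": 0.114, "aperture": 0.04},
    {"dz": 0.114, "aperture": 0.04},
    {"dz": 0.114, "aperture": 0.04},
    {"dz": 0.114, "aperture": 0.04},
    {"dz": 0.114, "aperture": 0.04},
    {"dz": 0.114, "aperture": 0.04},
    {"dz": 0.114, "aperture": 0.04},
  ],
  grip_force=25,
)

```text
time: 7.7
ee_pos: [0.4417, -0.1764, 0.0404]
eef_rot: [0.707, 0.707, 0.0, 0.0]
ft_force: [-1.1, 0.9, 6.1]
width: 0.0496
grip_force: 25.0
```

Call:
step_hand(
  steps=[
    {"dz": -0.02, "aperture": 0.04},
    {"dz": -0.04, "aperture": 0.04},
    {"dz": -0.04, "aperture": 0.04},
    {"dz": -0.04, "aperture": 0.04},
  ],
)

```text
time: 8.1
ee_pos: [0.4414, -0.1762, 0.0798]
eef_rot: [0.707, 0.708, 0.0, 0.0]
ft_force: [0.4, -0.6, -0.7]
width: 0.0501
grip_force: 25.0
```

```bash
python3 - <<'E'
from m import *
cs=[optics.camera(n) for n in ("scene","side")]
print(axis(cs,((284,287),(320,160)),60)); cv2.imwrite("pics/p2.png",np.hstack([c["img"][60:360,120:400] for c in cs])[:,:,::-1])
E
```

```text
(array([0.6181627, 0.0601341]), array([[ 0.0293054 , -0.05246943, -0.01074526],
       [ 0.02310837,  0.14543904,  0.13225558]]))
```

View pics/p2.png

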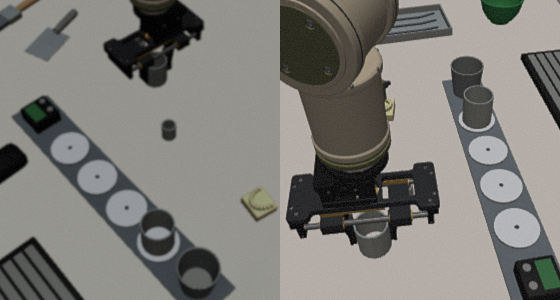

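Ring60 stands centred on the first pad, and ring50 hangs in the jaws. Next it goes to pad 2.

Call:
step_hand(
  steps=[
    {"dz": -0.03, "aperture": 0.04},
    {"dx": 0.05, "dy": 0.055, "dz": -0.03, "aperture": 0.04},
    {"dx": 0.1, "dy": 0.11, "dz": -0.03, "aperture": 0.04},
    {"dx": 0.15, "dy": 0.165, "dz": -0.03, "aperture": 0.04},
    {"dx": 0.199, "dy": 0.219, "dz": -0.03, "aperture": 0.04},
    {"dx": 0.199, "dy": 0.219, "dz": -0.03, "aperture": 0.04},
    {"dx": 0.199, "dy": 0.219, "dz": -0.03, "aperture": 0.04},
    {"dx": 0.199, "dy": 0.219, "dz": -0.03, "aperture": 0.04},
    {"dx": 0.199, "dy": 0.219, "dz": -0.03, "aperture": 0.04},
    {"dx": 0.199, "dy": 0.219, "dz": -0.01, "aperture": 0.04},
    {"dx": 0.199, "dy": 0.219, "dz": 0.01, "aperture": 0.04},
    {"dx": 0.199, "dy": 0.219, "dz": 0.01, "aperture": 0.04},
  ],
)

```text
time: 9.4
ee_pos: [0.6575, 0.0214, 0.0668]
eef_rot: [0.707, 0.707, -0.002, -0.002]
ft_force: [0.4, -0.2, -1.8]
width: 0.0499
grip_force: 25.0
```

Call:
step_hand(
  steps=[
    {"dz": 0.01, "aperture": 0.04},
    {"dz": 0.018, "aperture": 0.04},
    {"dz": 0.018, "aperture": 0.04},
    {"dz": 0.018, "aperture": 0.04},
  ],
)

```text
time: 9.8
ee_pos: [0.6603, 0.0228, 0.0523]
eef_rot: [0.707, 0.707, 0.0, 0.0]
ft_force: [0.3, 0.5, -1.8]
width: 0.0503
grip_force: 25.0
```

Call:
step_hand(
  steps=[
    {"dz": 0.0025, "aperture": 0.04},
    {"dz": 0.0025, "aperture": 0.04},
    {"dz": 0.0025, "aperture": 0.087},
    {"dz": 0.0025, "aperture": 0.087},
    {"dz": 0.0025, "aperture": 0.087},
    {"dz": 0.0025, "aperture": 0.087},
    {"dz": 0.0025, "aperture": 0.087},
    {"dz": 0.0025, "aperture": 0.087},
    {"dz": -0.04, "aperture": 0.087},
    {"dz": -0.08, "aperture": 0.087},
    {"dz": -0.08, "aperture": 0.087},
    {"dz": -0.08, "aperture": 0.087},
  ],
)

```text
time: 11.0
ee_pos: [0.6607, 0.0229, 0.133]
eef_rot: [0.707, 0.707, 0.001, 0.0]
ft_force: [-0.7, 0.6, -1.5]
width: 0.0869
grip_force: 0.0
```

Call:
step_hand(
  steps=[
    {"dx": -0.312, "dy": -0.252, "aperture": 0.087},
    {"dx": -0.312, "dy": -0.252, "aperture": 0.087},
    {"dx": -0.312, "dy": -0.252, "aperture": 0.087},
    {"dx": -0.312, "dy": -0.252, "aperture": 0.087},
    {"dx": -0.312, "dy": -0.252, "aperture": 0.087},
    {"dx": -0.312, "dy": -0.252, "aperture": 0.087},
    {"dx": -0.312, "dy": -0.252, "aperture": 0.087},
    {"dx": -0.312, "dy": -0.252, "aperture": 0.087},
    {"dx": -0.312, "dy": -0.252, "aperture": 0.087},
    {"dx": -0.312, "dy": -0.252, "aperture": 0.087},
    {"dx": -0.312, "dy": -0.252, "aperture": 0.087},
    {"dx": -0.312, "dy": -0.252, "aperture": 0.087},
  ],
)

```text
time: 12.2
ee_pos: [0.4093, -0.288, 0.1315]
eef_rot: [0.706, 0.708, -0.0, -0.0]
ft_force: [-0.3, 0.1, 0.4]
width: 0.0872
grip_force: 0.0
```

Call:
step_hand(
  steps=[
    {"dz": 0.04, "aperture": 0.087},
    {"dz": 0.08, "aperture": 0.087},
    {"dz": 0.095, "aperture": 0.087},
    {"dz": 0.095, "aperture": 0.087},
    {"dz": 0.095, "aperture": 0.03},
    {"dz": 0.095, "aperture": 0.03},
    {"dz": 0.095, "aperture": 0.03},
    {"dz": 0.095, "aperture": 0.03},
    {"dz": 0.095, "aperture": 0.03},
    {"dz": 0.095, "aperture": 0.03},
    {"dz": 0.095, "aperture": 0.03},
    {"dz": 0.095, "aperture": 0.03},
  ],
  grip_force=20,
)

```text
time: 13.4
ee_pos: [0.4086, -0.2894, 0.0371]
eef_rot: [0.707, 0.707, 0.0, 0.0]
ft_force: [0.4, 0.1, 2.2]
width: 0.0387
grip_force: 20.0
```

Call:
step_hand(
  steps=[
    {"dz": -0.04, "aperture": 0.03},
    {"dz": -0.07, "aperture": 0.03},
    {"dz": -0.07, "aperture": 0.03},
    {"dz": -0.07, "aperture": 0.03},
  ],
)

```text
time: 13.8
ee_pos: [0.4088, -0.2892, 0.1071]
eef_rot: [0.707, 0.708, 0.0, 0.0]
ft_force: [0.2, 0.7, -1.3]
width: 0.0388
grip_force: 20.0
```

```bash
python3 - <<'E'
from m import *
cs=[optics.camera(n) for n in ("scene","side")]
cv2.imwrite("pics/p3.png",np.hstack([c["img"][60:360,120:400] for c in cs])[:,:,::-1])
E
```

```text
(no output)
```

View pics/p3.png

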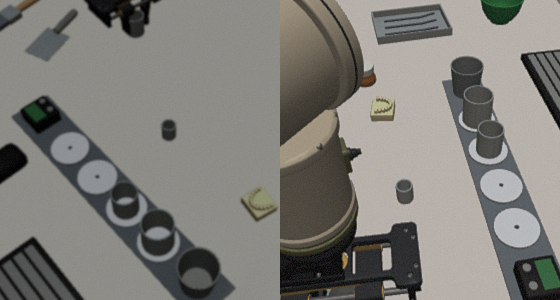

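Ring60 and ring50 stand centred on pads 1 and 2. Ring40 is lifted, ring30 and the cast are untouched. Next, ring40 goes to pad 3.

Call:
step_hand(
  steps=[
    {"dx": 0.06, "dy": 0.07, "aperture": 0.03},
    {"dx": 0.12, "dy": 0.14, "aperture": 0.03},
    {"dx": 0.18, "dy": 0.21, "aperture": 0.03},
    {"dx": 0.2215, "dy": 0.2565, "aperture": 0.03},
    {"dx": 0.2215, "dy": 0.2565, "aperture": 0.03},
    {"dx": 0.2215, "dy": 0.2565, "aperture": 0.03},
    {"dx": 0.2215, "dy": 0.2565, "aperture": 0.03},
    {"dx": 0.2215, "dy": 0.2565, "aperture": 0.03},
    {"dx": 0.2215, "dy": 0.2565, "aperture": 0.03},
    {"dx": 0.2215, "dy": 0.2565, "dz": 0.02, "aperture": 0.03},
    {"dx": 0.2215, "dy": 0.2565, "dz": 0.04, "aperture": 0.03},
    {"dx": 0.2215, "dy": 0.2565, "dz": 0.04, "aperture": 0.03},
  ],
)

```text
time: 15.1
ee_pos: [0.6619, -0.0689, 0.0636]
eef_rot: [0.707, 0.707, -0.002, -0.002]
ft_force: [-0.3, 0.2, -1.4]
width: 0.0387
grip_force: 20.0
```

Call:
step_hand(
  steps=[
    {"dz": 0.01, "aperture": 0.03},
    {"dz": 0.018, "aperture": 0.03},
    {"dz": 0.018, "aperture": 0.03},
    {"dz": 0.018, "aperture": 0.03},
  ],
)

```text
time: 15.5
ee_pos: [0.6649, -0.0678, 0.0493]
eef_rot: [0.707, 0.707, 0.0, 0.0]
ft_force: [0.4, 0.6, -0.6]
width: 0.039
grip_force: 20.0
```

```bash
python3 - <<'E'
from m import *
cs=[optics.camera(n) for n in ("scene","side")]
cv2.imwrite("pics/p4.png",cv2.resize(np.hstack([cs[0]["img"][160:310,140:290],cs[1]["img"][160:310,270:420]]),None,fx=2.4,fy=2.4)[:,:,::-1])
E
```

```text
(no output)
```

View pics/p4.png

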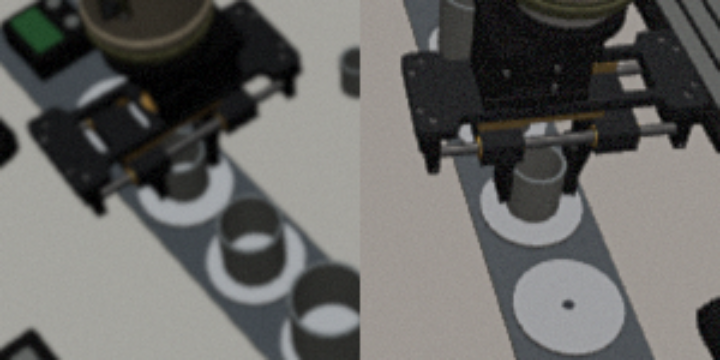

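Ring40 is held upright over the middle of pad 3. Next I release it and move to ring30.

Call:
step_hand(
  steps=[
    {"dz": 0.0025, "aperture": 0.03},
    {"dz": 0.0025, "aperture": 0.03},
    {"dz": 0.0025, "aperture": 0.087},
    {"dz": 0.0025, "aperture": 0.087},
    {"dz": 0.0025, "aperture": 0.087},
    {"dz": 0.0025, "aperture": 0.087},
    {"dz": 0.0025, "aperture": 0.087},
    {"dz": 0.0025, "aperture": 0.087},
    {"dz": 0.0025, "aperture": 0.087},
    {"dz": -0.04, "aperture": 0.087},
    {"dz": -0.08, "aperture": 0.087},
    {"dz": -0.08, "aperture": 0.087},
  ],
)

```text
time: 16.8
ee_pos: [0.6677, -0.0685, 0.1352]
eef_rot: [0.707, 0.707, 0.003, 0.003]
ft_force: [-0.2, 0.1, -0.5]
width: 0.0871
grip_force: 0.0
```

Call:
step_hand(
  steps=[
    {"dx": 0.002, "dy": -0.04, "aperture": 0.087},
    {"dx": 0.002, "dy": -0.08, "aperture": 0.087},
    {"dx": 0.002, "dy": -0.12, "aperture": 0.087},
    {"dx": 0.002, "dy": -0.173, "aperture": 0.087},
    {"dx": 0.002, "dy": -0.173, "aperture": 0.087},
    {"dx": 0.002, "dy": -0.173, "aperture": 0.087},
    {"dx": 0.002, "dy": -0.173, "aperture": 0.087},
    {"dx": 0.002, "dy": -0.173, "aperture": 0.087},
  ],
)

```text
time: 17.6
ee_pos: [0.4931, -0.0659, 0.1293]
eef_rot: [0.707, 0.708, 0.0, 0.001]
ft_force: [-0.1, -0.0, -0.1]
width: 0.0872
grip_force: 0.0
```

```bash
python3 - <<'E'
from bench import r, optics, monitor
import cv2
c=optics.camera("wrist");cv2.imwrite("pics/w2.png",c["img"][:,:,::-1])
E
```

```text
(no output)
```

View pics/w2.png

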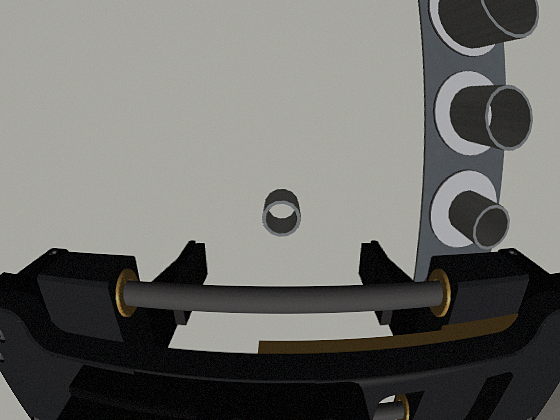

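The wrist view shows ring30 at (281,212), midway between the fingers. Rings 60, 50 and 40 stand in order on their pads. Next I grip ring30.

Call:
step_hand(
  steps=[
    {"dz": 0.04, "aperture": 0.087},
    {"dz": 0.08, "aperture": 0.087},
    {"dz": 0.096, "aperture": 0.087},
    {"dz": 0.096, "aperture": 0.087},
    {"dz": 0.096, "aperture": 0.02},
    {"dz": 0.096, "aperture": 0.02},
    {"dz": 0.096, "aperture": 0.02},
    {"dz": 0.096, "aperture": 0.02},
    {"dz": 0.096, "aperture": 0.02},
    {"dz": 0.096, "aperture": 0.02},
    {"dz": 0.096, "aperture": 0.02},
    {"dz": 0.096, "aperture": 0.02},
  ],
  grip_force=15,
)

```text
time: 18.85
ee_pos: [0.4918, -0.0658, 0.0331]
eef_rot: [0.707, 0.707, 0.0, -0.0]
ft_force: [-0.1, 0.6, -0.0]
width: 0.0312
grip_force: 0.1
```

Call:
step_hand(
  steps=[
    {"aperture": 0.02},
    {"dz": -0.04, "aperture": 0.02},
    {"dz": -0.07, "aperture": 0.02},
    {"dz": -0.07, "aperture": 0.02},
    {"dz": -0.07, "aperture": 0.02},
  ],
)

```text
time: 19.35
ee_pos: [0.492, -0.0656, 0.1032]
eef_rot: [0.707, 0.708, 0.001, 0.0]
ft_force: [0.8, 0.8, -1.3]
width: 0.0293
grip_force: 15.0
```

Call:
step_hand(
  steps=[
    {"dx": -0.03, "dy": 0.04, "aperture": 0.02},
    {"dx": -0.06, "dy": 0.08, "aperture": 0.02},
    {"dx": -0.092, "dy": 0.12, "aperture": 0.02},
    {"dx": -0.092, "dy": 0.178, "aperture": 0.02},
    {"dx": -0.092, "dy": 0.178, "aperture": 0.02},
    {"dx": -0.092, "dy": 0.178, "aperture": 0.02},
    {"dx": -0.092, "dy": 0.178, "aperture": 0.02},
    {"dx": -0.092, "dy": 0.178, "dz": 0.02, "aperture": 0.02},
    {"dx": -0.092, "dy": 0.178, "dz": 0.04, "aperture": 0.02},
    {"dx": -0.092, "dy": 0.178, "dz": 0.05, "aperture": 0.02},
    {"dx": -0.092, "dy": 0.178, "dz": 0.058, "aperture": 0.02},
    {"dx": -0.092, "dy": 0.178, "dz": 0.058, "aperture": 0.02},
  ],
)

```text
time: 20.55
ee_pos: [0.6691, -0.1574, 0.0444]
eef_rot: [0.707, 0.707, -0.0, -0.001]
ft_force: [-0.3, -0.4, -0.3]
width: 0.0298
grip_force: 15.0
```

Call:
step_hand(
  steps=[
    {"dz": 0.002, "aperture": 0.02},
    {"dz": 0.002, "aperture": 0.02},
  ],
)

```text
time: 20.75
ee_pos: [0.6702, -0.1577, 0.0437]
eef_rot: [0.707, 0.707, 0.0, 0.0]
ft_force: [-0.4, -0.2, -0.1]
width: 0.0297
grip_force: 15.0
```

```bash
python3 - <<'E'
from m import *
cs=[optics.camera(n) for n in ("scene","side")]
cv2.imwrite("pics/p5.png",cv2.resize(np.hstack([cs[0]["img"][140:290,120:270],cs[1]["img"][190:340,280:430]]),None,fx=2.4,fy=2.4)[:,:,::-1])
E
```

```text
(no output)
```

View pics/p5.png

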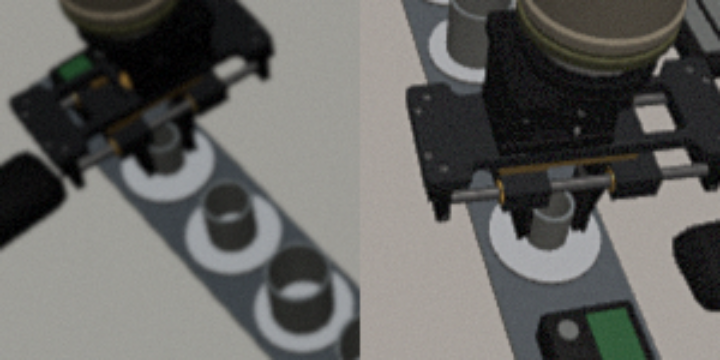

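Ring30 is over the middle of pad 4. Next I release it, rise and retreat so the cameras can see the row.

Call:
step_hand(
  steps=[
    {"dz": 0.001, "aperture": 0.02},
    {"dz": 0.001, "aperture": 0.087},
    {"dz": 0.001, "aperture": 0.087},
    {"dz": 0.001, "aperture": 0.087},
    {"dz": 0.001, "aperture": 0.087},
    {"dz": 0.001, "aperture": 0.087},
    {"dz": 0.001, "aperture": 0.087},
    {"dz": 0.001, "aperture": 0.087},
    {"dz": 0.001, "aperture": 0.087},
    {"dz": -0.04, "aperture": 0.087},
    {"dz": -0.08, "aperture": 0.087},
    {"dz": -0.12, "aperture": 0.087},
  ],
)

```text
time: 22.05
ee_pos: [0.6696, -0.1577, 0.1644]
eef_rot: [0.707, 0.707, -0.0, -0.0]
ft_force: [0.1, -0.3, -0.1]
width: 0.0872
grip_force: 0.0
```

Call:
step_hand(
  steps=[
    {"dx": -0.05, "dy": -0.05, "dz": -0.05, "aperture": 0.087},
    {"dx": -0.1, "dy": -0.1, "dz": -0.1, "aperture": 0.087},
    {"dx": -0.15, "dy": -0.15, "dz": -0.1, "aperture": 0.087},
    {"dx": -0.2, "dy": -0.2, "dz": -0.1, "aperture": 0.087},
    {"dx": -0.2, "dy": -0.2, "dz": -0.1, "aperture": 0.087},
    {"dx": -0.2, "dy": -0.2, "dz": -0.1, "aperture": 0.087},
    {"dx": -0.2, "dy": -0.2, "dz": -0.1, "aperture": 0.087},
    {"dx": -0.2, "dy": -0.2, "dz": -0.1, "aperture": 0.087},
    {"dx": -0.2, "dy": -0.2, "dz": -0.1, "aperture": 0.087},
  ],
)

```text
time: 22.95
ee_pos: [0.471, -0.3567, 0.2627]
eef_rot: [0.706, 0.708, 0.0, -0.0]
ft_force: [-0.4, 0.5, 0.1]
width: 0.0869
grip_force: 0.0
```

```bash
python3 - <<'E'
from m import *
cs=[optics.camera(n) for n in ("scene","side")]
cv2.imwrite("pics/f.png",np.hstack([c["img"][120:420,120:400] for c in cs])[:,:,::-1])
for c,uv in zip(cs,((379,263),(222,167))):
    h=cv2.cvtColor(c["img"],cv2.COLOR_RGB2HSV);m=(h[...,1]>40)&(abs(h[...,0].astype(int)-28)<10)&(h[...,2]>60);print('cast',blob(m,uv)[1:])
# ring rim centre vs pad: bright inner floor aside, azimuth midline per view
P=np.array([[.6551,.1126],[.6603,.0225],[.6652,-.0677],[.6702,-.1579]])
for p,h in zip(P,(66,56,46,36)):
    uv=[]
    for c in cs:
        q=np.linalg.inv(c["pose"])@np.r_[p,0.005+h/2000,1];uv.append((c["fx"]*q[0]/q[2]+c["cx"],c["fy"]*q[1]/q[2]+c["cy"]))
    c=cs; mid=[]
    for c,u in zip(cs,uv):
        g=cv2.cvtColor(c["img"],cv2.COLOR_RGB2GRAY);row=int(u[1]);x=int(u[0]);seg=g[row,x-25:x+26].astype(int);print(h,np.round(u),seg[::2].tolist())
E
```

```text
cast (array([378.9321075 , 262.91937765]), array([361, 247,  37,  34, 707], dtype=int32))
cast (array([168.75157968, 117.53971025]), array([   17,     0,   261,   258, 28645], dtype=int32))
66 [277. 294.] [56, 61, 63, 95, 98, 42, 74, 124, 141, 144, 143, 144, 147, 143, 147, 146, 141, 144, 121, 81, 47, 83, 135, 95, 59, 78]
66 [317. 168.] [134, 131, 133, 135, 132, 130, 84, 91, 101, 101, 99, 107, 102, 103, 106, 102, 106, 105, 109, 100, 95, 244, 232, 234, 233, 232]
56 [245. 261.] [57, 58, 61, 59, 87, 132, 87, 59, 66, 91, 134, 142, 145, 141, 145, 137, 111, 71, 36, 37, 109, 142, 144, 121, 67, 66]
56 [329. 200.] [132, 130, 130, 133, 138, 240, 247, 84, 87, 96, 101, 104, 105, 105, 106, 103, 101, 104, 99, 90, 126, 141, 238, 232, 230, 233]
46 [215. 231.] [58, 60, 57, 59, 73, 128, 145, 112, 60, 59, 60, 84, 114, 122, 98, 64, 37, 33, 100, 142, 144, 142, 140, 92, 67, 99]
46 [342. 238.] [62, 64, 62, 48, 45, 44, 62, 62, 58, 57, 60, 51, 94, 126, 128, 131, 126, 110, 93, 152, 244, 207, 121, 211, 233, 232]
36 [188. 203.] [56, 58, 59, 58, 63, 90, 136, 144, 143, 98, 60, 64, 63, 65, 58, 42, 40, 101, 144, 142, 142, 144, 142, 107, 61, 79]
36 [357. 282.] [61, 63, 67, 60, 61, 65, 56, 62, 63, 64, 58, 96, 144, 173, 170, 167, 171, 113, 203, 239, 236, 237, 240, 140, 161, 234]
```

View pics/f.png

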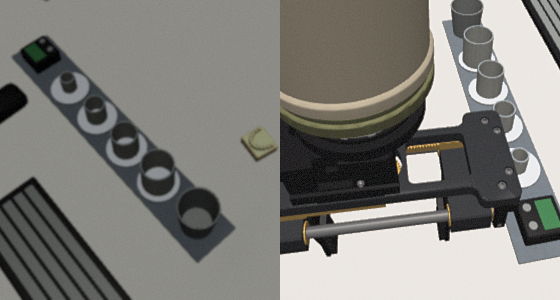

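The scene and side views show all four rings upright in order on their pads, within about 2 mm of centre along the checked image rows. The cast has not moved, staying at (379,263). I hand the job in.

```bash
python3 -c "
from bench import r, optics, monitor
print(r.close_job())"
```

```text
the job is handed in; nothing more can be done
None
```

I handed the job in at about 23 s: the 60, 50, 40 and 30 mm rings stand upright and centred on the pads in that order from the mixing cup, the last pictures showed the cast unmoved, and the hand-in returned no verdict.

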